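# Inspect the mounted specimen under the loupe

## Task

Switch on the specimen stage's lamps with the red-balled toggle on the white switch box (over to its green end), and only then take the loupe by its handle from its rest. Hold it level over the black specimen disc, lens centred on the disc and at the height marked by the orange collar on the post, touching nothing but the gripper, and finish while still holding it there, motionless. Do not shift the specimen, and leave the bottle, jar and tin where they are.

Things in the scene. Friction and masses are not known exactly. Their poses are not given: they have to be found in the camera images.
- toggle (a joint): Toggle of the white switch box: 0 rad = off (leaning 0.6 rad to the box's -x side, the black end), 1.2 rad = on (leaning 0.6 rad to the box's +x side, the green end). Its heavy ball (about 0.25 kg) carries it over centre: pushed well past the upright middle (0.6), it drops to the nearer end by its weight and stays there. It takes about 2 N at the ball to start it.
- switch_pivot (a point): Hinge of the toggle, mid-top of the fixed white switch box (110 x 80 x 50 mm, plus a grey plug end 28 mm to +x), 53 mm above the bench. Axes are the box's: the toggle swings about y from -x (off, black patch) to +x (on, green patch). Steel stem 12 mm thick, red ball of 26 mm, ball centre 68 mm from the hinge: 38 mm to -x and 56 mm above it when off.
- loupe_grip (a point): Middle of the loupe's blue handle, half-way up; grip here across its width. Handle 100 mm long (x), 18 wide (y), 18 high (z); lens to +x. It starts level on a fixed black rest: this point 39 mm above the bench, underside free 40 mm either way, 24 mm above the rest's 6 mm base (75 wide). About 0.14 kg, balances 25 mm towards the lens; a firm grip (40 N or more) keeps it level.
- loupe_lens (a point): Centre of the loupe's lens: clear lens in a round steel frame, 72 mm outside diameter, 14 mm thick; this point is half-way through it. It lies 95 mm from loupe_grip along the handle (+x), 2 mm lower. z is the lens axis, upright when the loupe is level.
- specimen_top (a point): Middle of the top of the specimen: a loose black resin disc, 32 mm in diameter and 18 mm high, with a brass-coloured chip in its top, lying on the aluminium stage (top of the specimen 30 mm above the bench). The stage (fixed, 200 x 150 x 12 mm) carries two black lamp pods (tops 32 mm above the bench), 62 mm either side of its middle.
- focus_mark (a point): Middle of the orange collar (32 mm diameter, 8 mm high) clamped on the thin steel post at the end of the stage away from the robot; it marks the focal height: the centre of the lens belongs at the height of this point. Post 8 mm diameter, 150 mm high above the bench, 95 mm from the stage's middle. Neither moves. Axes: z up.
- soap_center (a point): Bystander: yellow bottle with a white cap, 56 mm diameter, 120 mm high, standing; its centre.
- jar_center (a point): Bystander: amber jar with a red lid, 64 mm diameter, 75 mm high, standing; its centre.
- tin_center (a point): Bystander: steel sample tin, 80 mm diameter, 70 mm high, standing; its centre.
Things that resemble listed ones, but are neither listed nor needed, are in the scene too. What is shaped like the part that bears specimen_top but blue is not meant.

How it is judged:
On the way, in this order (a step that is already met when the one before it is completed fails the run):
1. the toggle is over at on (value of joint toggle above 1.05 rad), for 0.2 s.
2. the loupe is lifted off its rest in the gripper (contact force between loupe and the fingers above 1 N and contact force between loupe and rest below 0.05 N and height (world z) of loupe_grip above 0.055 m), for 0.2 s.
At the end, for the whole second after the job is handed in: Toggle on (above 1.05 rad); lens centre within 12 mm sideways of the specimen's middle and within 8 mm of the height of the collar's middle; lens axis within 0.12 rad (7 degrees) of upright; the loupe gripped by the fingers, still (under 20 mm/s and 0.15 rad/s) and resting on nothing else (value of joint toggle above 1.05 rad and horizontal distance between loupe_lens and specimen_top below 0.012 m and z of loupe_lens in the frame of focus_mark between -0.008 and 0.008 m and angle between loupe_lens's own z axis and vertical below 0.12 rad and contact force between loupe and the fingers above 1 N and linear speed of loupe below 0.02 m/s and angular speed of loupe below 0.15 rad/s and contact force between loupe and rest below 0.2 N and contact force between loupe and stage below 0.2 N and contact force between loupe and mark below 0.2 N and contact force between loupe and specimen below 0.2 N and contact force between loupe and switch_box below 0.2 N and contact force between loupe and soap below 0.2 N and contact force between loupe and jar below 0.2 N and contact force between loupe and tin below 0.2 N and contact force between loupe and table below 0.2 N); the arm keeps its last pose, push and grip.
It fails at once if the specimen was shifted by more than 8 mm (distance of specimen_top from where it was at the start of the episode above 0.008 m).
It fails at once if the bottle, jar or tin was moved by more than 25 mm (distance of any of soap_center, jar_center, tin_center from where it was at the start of the episode above 0.025 m).
It also fails if it takes over 54 s, if anything falls off the work surface, if the arm or the gripper's body presses on something with over 40 N, if the wrist force passes 120 N, or if a joint passes its speed limit or range.

## Robot

A 6-joint arm with a two-finger parallel gripper is mounted at the origin on the work surface. World frame = base frame: x ahead of the robot, y to its left, z up, the work surface at z = 0. Lengths are in m, angles in rad, forces in N, time in s.
With the tool pointing down it reaches from about 0.25 to 0.775 m from the base axis. Payload 4 kg.
Tool frame: the origin (TCP) lies at the very end of the fingers, on their centre line; the grasp point (between the pads) lies 19 mm behind it; y points along the fingers, x is the direction in which the jaws open and shut, and the axes are right-handed (so a half turn about y gives the same grasp; the last joint's range is limited). The gripper opens to 85 mm and grips with 20 to 120 N. Pads are 22 mm wide; open, the fingers measure 114 mm over their backs; the gripper's body (76 mm by 85 mm) begins 54 mm behind the grasp point. The pads swing forward as they close: fully open they stand 13 mm farther back than shut.
Start: joints at [1.096, 0.087, 1.371, -0, 1.684, -0.103], TCP at [0.2, 0.512, 0.231] pointing down, gripper open.
Joint ranges: [-3.1, 3.1], [-0.76, 2.03], [0.27, 2.55], [-1.08, 4.22], [0.17, 2.65], [-2.57, 2.57]. Speed limits (rad/s): [2.79, 2.79, 3.14, 3.14, 3.14, 3.14].

## Interface

Orientations are given as [roll, pitch, yaw] about the fixed x, y, z axes, in that order (R = Rz(yaw) Ry(pitch) Rx(roll)).
In Python, from workcell import env, optics gives the robot as it stands. The module is installed in compiled form; this text tells all that it offers.
- The arm moves only by the shell command python3 -m crank 'ROWS' [FORCE]. ROWS is text: rows parted by semicolons, each of 7 numbers parted by spaces: the shift along the tool's x, y, z in mm, then the turn, a rotation vector about the tool's x, y, z in degrees, then the closure, from -1 (fully open) to 1 (shut). A call has 1 to 20 rows; each row is the pose to reach, as a shift and turn from the pose commanded when the call began, along the tool's axes at that moment; what a row does not reach only later rows make up. A row lasts 1/8 s, in which the tool goes at most 62.5 mm and 10.7 degrees, less where a joint would pass 70% of its speed; a pose out of reach is approached as far as the arm can. A call with a gripper value outside its range is refused whole. The fingers move at their own pace and stop on an object; FORCE is the grip in N (left out, the last holds). Time passes only in rows, so rows that repeat a pose let the fingers close. It gives the time, the measured TCP pose, the force and the opening at its end, in the units of the state.
- env.read_state(): the state, without advancing time (a new reading comes with each control period).
- optics.snapshot(name): name is "scene" or "top" or "wrist"; returns the picture (420x560x3 uint8, red, green, blue); there is no depth.
- optics.calibration(name): a dict with "camera_matrix" (3x3 intrinsics, pixels), "R" (3x3) and "t" (3): a world point X has camera coordinates R X + t. Camera axes: x right, y down, z forward; pixel columns grow to the right and rows downward; lengths in m; the calibration is good to about 2 mm. A picture is of the moment at which its call begins: read the wrist's pose just before it. calibration takes no time and is no camera call; for the wrist camera it gives the pose at the moment of the call.
- env.hand_in(): hands the job in, once; it reports no verdict.
Trained networks look in the newest picture that a camera, given by its name, has taken for a name from the list of things; names that differ only in an ending like _2 or _b are one class to them, and where a whole thing is asked for, a point or a joint stands for the part that bears it (a point fixed in the world has none). Each returns a list of dicts, best first, with "score" (0 to 1); they miss things now and then, are a little off and sometimes report something else, mostly with a low value. They report only what shows in the picture. A call takes as long as a camera call. They do not tell look-alikes from the thing itself.
- optics.find_in(label, camera): "location" ([x, y, z] in m, in world coordinates, good to about 4 mm: the middle of the surface that is visible of it).
- optics.silhouettes(label, camera): "pixels" (420x560 bool, what is visible of it).
The state is a dict: "time_s": time; "joints": joint angles; "joint_vel": joint speeds; "tau": joint torques, N m; "tool_pos": TCP position; "eef_rot": TCP orientation; "contact_force": force on the tool from outside, world axes, zero at the start; "moment": the same for the moment, N m; "finger_gap": finger opening in m.
Only numpy, scipy, OpenCV 4.12 (cv2) and the standard library are available. Lean on these libraries where they do the work, as an engineer would, in place of code of your own. Each camera call takes 0.05 s, during which the arm holds its last target.

## Working session

There is one attempt and no reset: what is moved stays moved. The work goes in short steps, Python scripts to look and compute and a shell command to move; the robot and the scene stay as the last step left them, time stands still between calls to the robot, and variables do not carry over. Pictures are saved under pics/ and viewed, and the job is handed in when it is done.

```bash
mkdir -p pics; python3 - <<'E'
from workcell import env, optics
import cv2
s=env.read_state(); print(s)
for n in ["scene","top","wrist"]:
    im=optics.snapshot(n); cv2.imwrite(f"pics/{n}0.png",im[:,:,::-1])
    c=optics.calibration(n); print(n,c)
E
```

```text
{'time_s': 0.0, 'joints': array([ 1.09591780e+00,  8.79648702e-02,  1.37230860e+00,  2.63325257e-05,
        1.68358767e+00, -1.03099389e-01]), 'joint_vel': array([-0.00049727,  0.00117537,  0.00096236, -0.0005878 , -0.00059057,
        0.00249184]), 'tau': array([-3.11410595e-04, -3.51868844e+01, -3.13273609e+01, -2.65766876e-04,
        1.09095560e-02, -4.21387384e-06]), 'tool_pos': array([0.19956194, 0.51197067, 0.23010616]), 'eef_rot': array([-1.57053683,  0.00225375,  1.19902041]), 'contact_force': array([ 0.43441432, -1.12816318, -0.34254342]), 'moment': array([ 0.01741315, -0.02877118, -0.01118077]), 'finger_gap': 0.08526242739114091}
scene {'camera_matrix': array([[434.38862699,   0.        , 281.7748831 ],
       [  0.        , 434.38862699, 208.7997865 ],
       [  0.        ,   0.        ,   1.        ]]), 'R': array([[-0.62558709,  0.77985144,  0.02173751],
       [ 0.45592483,  0.38806315, -0.80096163],
       [-0.63306661, -0.49116059, -0.59832094]]), 't': array([ 0.31615785, -0.21577794,  1.67189687])}
top {'camera_matrix': array([[485.65325405,   0.        , 276.98129509],
       [  0.        , 485.65325405, 206.19612169],
       [  0.        ,   0.        ,   1.        ]]), 'R': array([[ 0.0135718 , -0.99990316,  0.00307812],
       [-0.9963526 , -0.01378285, -0.0842112 ],
       [ 0.08424548, -0.001924  , -0.99644317]]), 't': array([0.04831151, 0.59467322, 1.13577368])}
wrist {'camera_matrix': array([[314.80921489,   0.        , 284.59733182],
       [  0.        , 314.80921489, 204.59990842],
       [  0.        ,   0.        ,   1.        ]]), 'R': array([[ 0.36343919,  0.93161475, -0.00243221],
       [ 0.89630435, -0.34894962,  0.27362871],
       [ 0.25406782, -0.1016274 , -0.96183232]]), 't': array([-0.54935566, -0.03642529,  0.37869165])}
```

View pics/scene0.png

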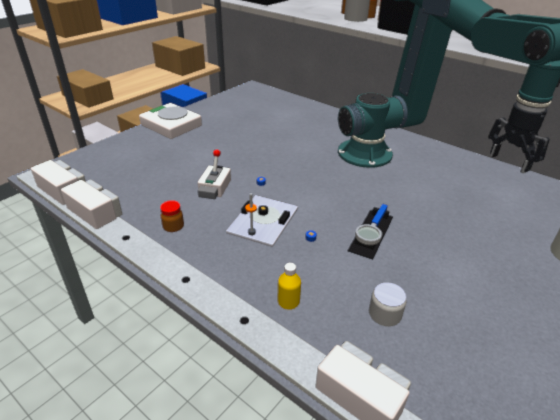

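View pics/top0.png

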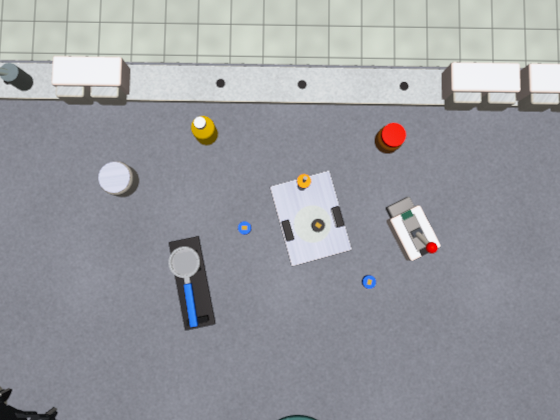

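View pics/wrist0.png

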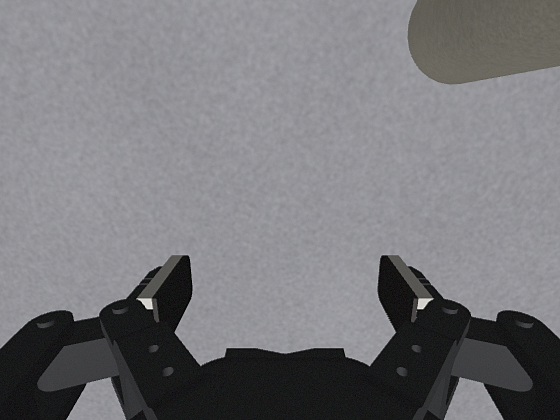

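```bash
python3 - <<'E'
from workcell import env, optics
import numpy as np
for cam in ["scene","top"]:
  for l in ["toggle","switch_pivot","loupe_grip","loupe_lens","specimen_top","focus_mark","soap_center","jar_center","tin_center"]:
    r=optics.find_in(l,cam)
    print(cam,l,[(round(float(d["score"]),2),np.round(d["location"],3).tolist()) for d in r[:4]])
E
```

```text
scene toggle [(0.51, [0.518, -0.272, 0.092])]
scene switch_pivot [(0.76, [0.554, -0.252, 0.048]), (0.62, [0.514, -0.273, 0.092])]
scene loupe_grip [(0.67, [0.455, 0.264, 0.042])]
scene loupe_lens [(0.58, [0.448, 0.262, 0.042])]
scene specimen_top [(0.65, [0.54, 0.139, 0.02])]
scene focus_mark [(0.59, [0.651, 0.007, 0.108])]
scene soap_center [(0.74, [0.788, 0.243, 0.072])]
scene jar_center [(0.76, [0.777, -0.196, 0.057])]
scene tin_center [(0.94, [0.676, 0.438, 0.064])]
top toggle [(0.79, [0.512, -0.273, 0.09])]
top switch_pivot [(0.84, [0.538, -0.252, 0.049])]
top loupe_grip [(0.87, [0.443, 0.261, 0.041])]
top loupe_lens [(0.84, [0.44, 0.263, 0.042])]
top specimen_top [(0.5, [0.551, -0.042, 0.027]), (0.43, [0.413, -0.158, 0.018])]
top focus_mark []
top soap_center []
top jar_center [(0.84, [0.756, -0.2, 0.076])]
top tin_center [(0.76, [0.649, 0.427, 0.071])]
```

The top picture shows the switch box around (413,232), with its red ball at (432,248). The loupe handle is around (190,305) and its lens at (184,262). The stage is around (311,218), with a black disc at (318,225) and an orange collar at (304,181). The blue discs at (245,228) and (369,282) are look-alikes, and only the black disc on the stage fits specimen_top. I'll check it in an enlarged crop.

```bash
python3 - <<'E'
import cv2, numpy as np
t=cv2.imread("pics/top0.png"); s=cv2.imread("pics/scene0.png")
a=cv2.resize(t[160:280,260:360],None,fx=4,fy=4,interpolation=cv2.INTER_CUBIC)
b=cv2.resize(s[180:255,215:315],None,fx=4,fy=4,interpolation=cv2.INTER_CUBIC)
o=np.zeros((480,800,3),np.uint8); o[:,:400]=a; o[:300,400:]=b
cv2.imwrite("pics/crop1.png",o)
a=cv2.resize(t[185:275,375:475],None,fx=4,fy=4,interpolation=cv2.INTER_CUBIC)
b=cv2.resize(t[230:335,150:250],None,fx=4,fy=4,interpolation=cv2.INTER_CUBIC)
o=np.zeros((420,800,3),np.uint8); o[:360,:400]=a; o[:420,400:]=b
cv2.imwrite("pics/crop2.png",o)
E
```

```text
(no output)
```

View pics/crop1.png

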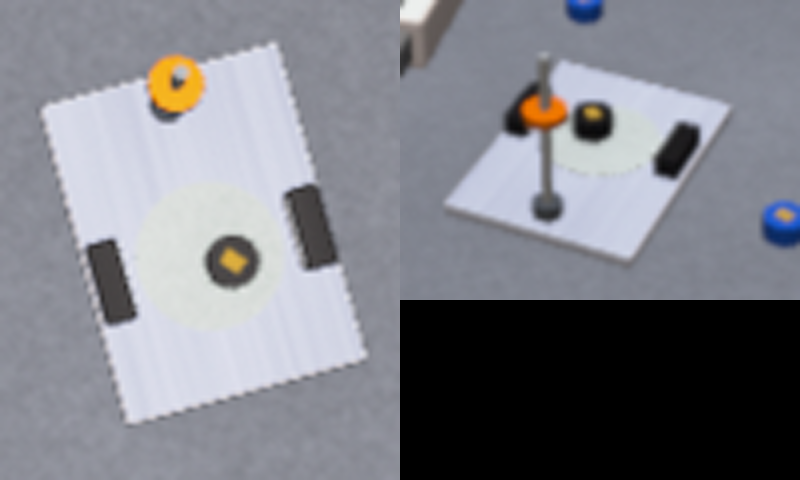

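View pics/crop2.png

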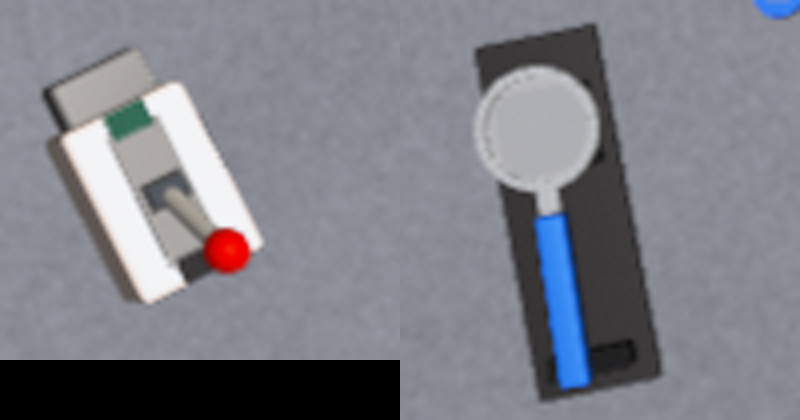

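```bash
cat > h.py <<'E'
import numpy as np, cv2
from workcell import env, optics
from scipy.spatial.transform import Rotation as Ro
def ray(cam,u,v,cal=None):
    c=cal or optics.calibration(cam); K,R,t=c["camera_matrix"],c["R"],c["t"]
    d=R.T@np.linalg.solve(K,[u,v,1.]); return -R.T@t,d
def onz(cam,u,v,z,cal=None):
    o,d=ray(cam,u,v,cal); return o+d*(z-o[2])/d[2]
def tri(*rs):
    A=np.zeros((3,3));b=np.zeros(3)
    for o,d in rs:
        d=d/np.linalg.norm(d);P=np.eye(3)-np.outer(d,d);A+=P;b+=P@o
    X=np.linalg.solve(A,b); 
    return X,[np.linalg.norm(np.cross(X-o,d/np.linalg.norm(d))) for o,d in rs]
def proj(cam,X,cal=None):
    c=cal or optics.calibration(cam); p=c["camera_matrix"]@(c["R"]@X+c["t"]); return p[:2]/p[2]
def cen(im,lo,hi,box):
    h=cv2.cvtColor(im,cv2.COLOR_BGR2HSV); m=cv2.inRange(h,np.array(lo),np.array(hi))
    k=np.zeros_like(m); x0,y0,x1,y1=box; k[y0:y1,x0:x1]=m[y0:y1,x0:x1]
    ys,xs=np.nonzero(k); return xs,ys
E
python3 - <<'E'
from h import *
t=cv2.imread("pics/top0.png"); s=cv2.imread("pics/scene0.png")
f=lambda c,o:((c[0]+.5)/4-.5+o[0],(c[1]+.5)/4-.5+o[1])
O=(8,150,120);H=(22,255,255)
xt=cen(t,O,H,(285,160,320,200)); xs=cen(s,O,H,(235,195,260,222))
pt=((xt[0].min()+xt[0].max())/2,(xt[1].min()+xt[1].max())/2); ps=((xs[0].min()+xs[0].max())/2,(xs[1].min()+xs[1].max())/2)
print("collar px",pt,xt[0].min(),xt[0].max(),ps,xs[1].min(),xs[1].max()); print("collar",tri(ray("top",*pt),ray("scene",*ps)))
R=(0,180,120);RH=(6,255,255)
xt=cen(t,R,RH,(415,235,450,262)); xs=cen(s,R,RH,(205,145,225,162))
pt=(xt[0].mean(),xt[1].mean());ps=(xs[0].mean(),xs[1].mean())
print("ball",pt,ps,tri(ray("top",*pt),ray("scene",*ps)),onz("top",*pt,.109))
print("spec",onz("top",*f((232,261),(260,160)),.03))
for i in [(43,107),(275,43),(367,355),(129,424)]: print("stage",onz("top",*f(i,(260,160)),.012))
for i in [(62,140),(182,83),(262,243),(147,303)]: print("box",onz("top",*f(i,(375,185)),.05))
for i in [(150,215),(175,388)]: print("handle",onz("top",*f(i,(150,230)),.048))
print("lens",onz("top",*f((137,128),(150,230)),.044))
B=(100,150,100);BH=(125,255,255)
xt=cen(t,B,BH,(175,275,205,330)); print("handle",onz("top",xt[0].mean(),xt[1].mean(),.047))
p=np.c_[xt]; w,v=np.linalg.eigh(np.cov(p.T)); print(v[:,1])
d=onz("top",*(p.mean(0)+20*v[:,1]),.047)-onz("top",*(p.mean(0)-20*v[:,1]),.047);print("yaw",np.arctan2(d[1],d[0]))
# post base and collar along scene
print("postbase",onz("top",*f((165,108),(260,160)),.012))
print("soap",onz("top",200,123,.12),"jar",onz("top",393,134,.075))
E
```

```text
collar px (np.float64(303.5), np.float64(180.5)) 297 310 (np.float64(250.5), np.float64(207.5)) 204 211
collar (array([ 0.64582708, -0.00173499,  0.10193955]), [np.float64(0.00039675730063618145), np.float64(0.00039675730063611065)])
ball (np.float64(431.1758241758242), np.float64(247.26373626373626)) (np.float64(216.28571428571428), np.float64(152.35714285714286)) (array([ 0.50051434, -0.28364641,  0.10993989]), [np.float64(0.00039908363202249337), np.float64(0.0003990836320225157)]) [ 0.50076673 -0.28427523  0.109     ]
spec [ 0.55039349 -0.040567    0.03      ]
stage [0.64307267 0.07310538 0.012     ]
stage [ 0.68424    -0.06741216  0.012     ]
stage [ 0.49592159 -0.12351851  0.012     ]
stage [0.45287006 0.01886313 0.012     ]
box [ 0.56403477 -0.20805977  0.05      ]
box [ 0.59840652 -0.27853545  0.05      ]
box [ 0.50567954 -0.32402296  0.05      ]
box [ 0.47009592 -0.25678836  0.05      ]
handle [0.41021549 0.26164605 0.048     ]
handle [0.312214   0.24445939 0.048     ]
lens [0.45991759 0.27138094 0.044     ]
handle [0.36077679 0.25333645 0.047     ]
[0.15152132 0.98845399]
yaw -2.959316590197773
postbase [ 0.64349473 -0.00087626  0.012     ]
soap [0.76930747 0.23042578 0.12      ] jar [ 0.76135627 -0.2100384   0.075     ]
```

```bash
cat >> h.py <<'E'
def plan(pos,yaw,pitchroll=None):
    s=env.read_state(); R0=Ro.from_euler('xyz',s["eef_rot"]); R1=Ro.from_euler('xyz',[-np.pi/2,0,yaw])
    sh=R0.inv().apply(np.array(pos)-s["tool_pos"])*1000
    rv=(R0.inv()*R1).as_rotvec(degrees=True)
    print("shift",np.round(sh,1),"turn",np.round(rv,1),"dist",round(np.linalg.norm(sh)))
E
python3 -c "
from h import *
plan([.450,-.310,.21],.467)"
```

```text
shift [-675.4   21.3 -531.9] turn [-0.  41.9  0. ] dist 860
```

```bash
python3 -m crank '-675 21 -532 0 42 0 1;-675 21 -532 0 42 0 1;-675 21 -532 0 42 0 1;-675 21 -532 0 42 0 1;-675 21 -532 0 42 0 1;-675 21 -532 0 42 0 1;-675 21 -532 0 42 0 1;-675 21 -532 0 42 0 1;-675 21 -532 0 42 0 1;-675 21 -532 0 42 0 1;-675 21 -532 0 42 0 1;-675 21 -532 0 42 0 1;-675 21 -532 0 42 0 1;-675 21 -532 0 42 0 1;-675 21 -532 0 42 0 1;-675 21 -532 0 42 0 1;-675 21 -532 0 42 0 1;-675 21 -532 0 42 0 1'; python3 - <<'E'
from h import *
im=optics.snapshot("wrist"); cv2.imwrite("pics/w1.png",im[:,:,::-1])
plan([.450,-.310,.098],.467)
c=optics.calibration("wrist")
print(proj("wrist",np.array([.5005,-.284,.109]),c))
E
```

```text
time_s: 3.3
tool_pos: [0.4503, -0.3086, 0.2109]
eef_rot: [-1.572, -0.001, 0.467]
contact_force: [-0.8, -0.2, 0.5]
finger_gap: 0.0002
shift [ -0.9 112.9  -0.8] turn [0. 0. 0.] dist 113
[352.90448784 204.22289671]
```

View pics/w1.png

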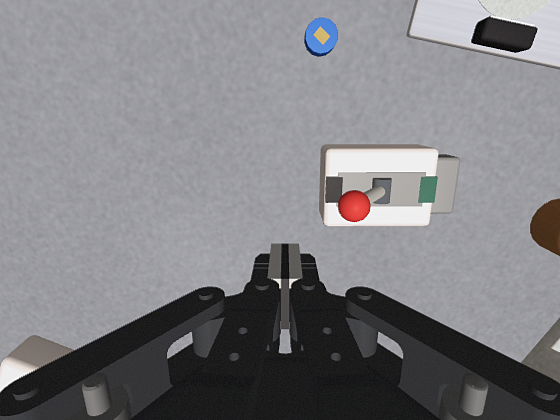

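The wrist picture shows the red ball at (354,206), within 2 px of the prediction, and the green patch at (428,190) on the tool's +x side. Next I'll go down behind the ball and push along +x.

```bash
python3 -m crank '0 55 0 0 0 0 1;0 111 0 0 0 0 1;0 111 0 0 0 0 1;0 111 0 0 0 0 1;20 111 0 0 0 0 1;32 111 0 0 0 0 1;40 111 0 0 0 0 1;48 111 0 0 0 0 1;56 111 0 0 0 0 1;64 111 0 0 0 0 1;72 111 0 0 0 0 1;80 111 0 0 0 0 1;88 111 0 0 0 0 1;94 111 0 0 0 0 1;94 111 0 0 0 0 1;94 111 0 0 0 0 1;70 111 0 0 0 0 1'; python3 - <<'E'
from h import *
for n in ["wrist","top","scene"]:
    im=optics.snapshot(n); cv2.imwrite(f"pics/{n}2.png",im[:,:,::-1])
E
```

```text
time_s: 5.48
tool_pos: [0.5128, -0.2782, 0.0993]
eef_rot: [-1.571, -0.0, 0.468]
contact_force: [-0.3, -0.5, -0.2]
finger_gap: 0.0
```

View pics/wrist2.png

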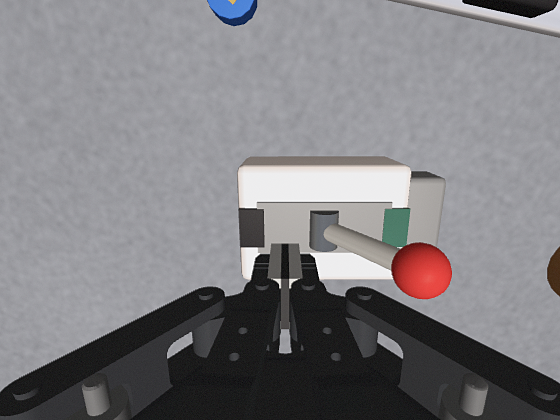

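View pics/scene2.png

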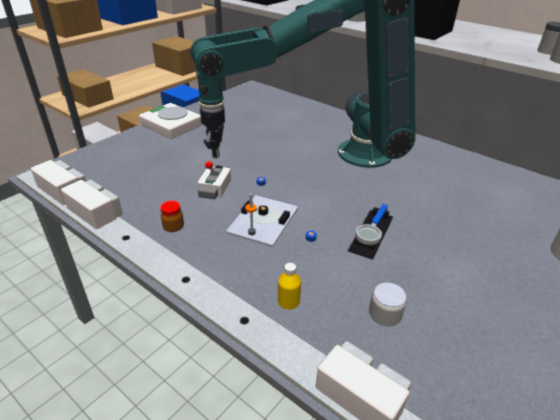

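```bash
python3 - <<'E'
from h import *
p=np.array([.5346,-.267,.053]);d=np.array([.893,.45,0])
print(proj("wrist",np.array([.5690,-.250,.109])))
for a in (-.6,0,.3,.45,.6):
  print(a,proj("wrist",p+.068*(np.sin(a)*d+np.cos(a)*np.array([0,0,1]))))
plan([.5128,-.2782,.22],.467)
plan([.40,-.04,.22],-1.389)
E
```

```text
[421.66313985 268.36993661]
-0.6 [256.74891764 268.33973625]
0 [343.90104551 281.09117992]
0.3 [388.54330151 277.4542233 ]
0.45 [407.02411492 273.27526846]
0.6 [421.90105452 267.91082128]
shift [   1.7 -120.6    0.2] turn [-0.  -0.2 -0. ] dist 121
shift [   7.4 -120.6  263.7] turn [  0.  106.2  -0. ] dist 290
```

The ball centre at (422,270) matches the fully-on prediction of (422,268), so the toggle is on. I'll lift and go to a spot where the wrist camera sees the stage.

```bash
python3 -m crank '0 -60 0 0 0 0 1;0 -120 0 0 0 0 1;0 -120 60 0 10 0 1;0 -120 120 0 20 0 1;0 -120 180 0 30 0 1;0 -120 240 0 40 0 1;7 -120 264 0 50 0 0;7 -120 264 0 60 0 -1;7 -120 264 0 70 0 -1;7 -120 264 0 80 0 -1;7 -120 264 0 90 0 -1;7 -120 264 0 100 0 -1;7 -120 264 0 106 0 -1;7 -120 264 0 106 0 -1;7 -120 264 0 106 0 -1;7 -120 264 0 106 0 -1'; python3 - <<'E'
from h import *
import json
c=optics.calibration("wrist")
im=optics.snapshot("wrist"); cv2.imwrite(f"pics/w3.png",im[:,:,::-1])
np.savez("w3.npz",**c)
print(proj("wrist",np.array([.6458,-.0017,.102]),c),proj("wrist",np.array([.5504,-.0406,.03]),c))
plan([.361,.2535,.15],-1.389)
E
```

```text
time_s: 7.62
tool_pos: [0.4004, -0.0393, 0.2193]
eef_rot: [-1.571, 0.0, -1.383]
contact_force: [-0.3, 0.3, 0.6]
finger_gap: 0.0852
[ 297.81627104 -174.04902649] [315.07627551  30.73251613]
shift [-295.    69.3   15.8] turn [-0.   0.3 -0. ] dist 303
```

View pics/w3.png

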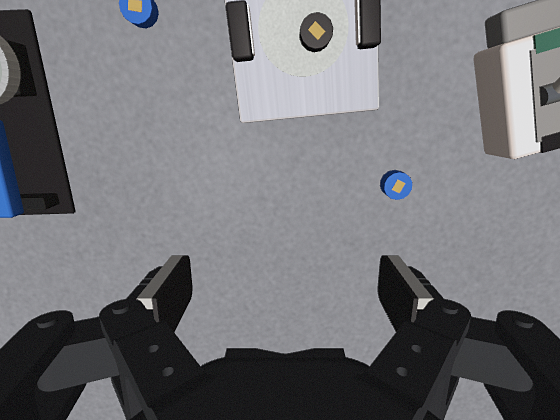

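The specimen shows at (317,30), 2 px from the prediction, but the collar is out of view. I'll tilt the tool 32° forward to measure it.

```bash
python3 -m crank '0 0 0 10 0 0 -1;0 0 0 20 0 0 -1;0 0 0 30 0 0 -1;0 0 0 32 0 0 -1;0 0 0 32 0 0 -1;0 0 0 32 0 0 -1;0 0 0 32 0 0 -1'; python3 - <<'E'
from h import *
c=optics.calibration("wrist")
im=optics.snapshot("wrist")[:,:,::-1].copy(); cv2.imwrite(f"pics/w4.png",im)
xw=cen(im,(8,150,120),(22,255,255),(0,0,560,420))
pw=((xw[0].min()+xw[0].max())/2,(xw[1].min()+xw[1].max())/2); print(pw,xw[0].min(),xw[0].max(),xw[1].min(),xw[1].max(),xw[0].mean(),xw[1].mean())
print(proj("wrist",np.array([.6458,-.0017,.102]),c),proj("wrist",np.array([.5504,-.0406,.03]),c))
rw=ray("wrist",*pw,c); t=ray("top",303.5,180.5); s=ray("scene",250.5,207.5)
print(tri(rw,t),tri(rw,s),tri(rw,t,s))
E
```

```text
time_s: 8.55
tool_pos: [0.4012, -0.0391, 0.22]
eef_rot: [-1.013, 0.0, -1.383]
contact_force: [-0.7, -0.2, 0.5]
finger_gap: 0.0853
(np.float64(327.0), np.float64(78.5)) 166 488 13 144 316.0133843212237 39.87380497131931
[292.66175047  40.20196329] [308.68343057 155.30245537]
(array([ 0.65719089, -0.02592874,  0.03314651]), [np.float64(0.02002582574906811), np.float64(0.02002582574906811)]) (array([ 0.61971641, -0.03735235,  0.07485137]), [np.float64(0.009624682430761864), np.float64(0.009624682430761995)]) (array([ 0.63455501, -0.02255084,  0.07857457]), [np.float64(0.02447514714411864), np.float64(0.024189187205431305), np.float64(0.009572982614238917)])
```

View pics/w4.png

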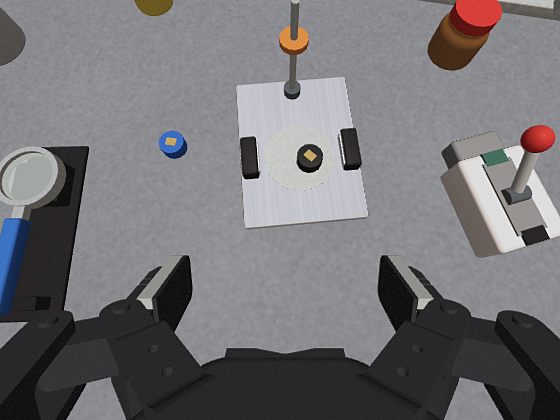

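The collar is at (293,40), the disc at (310,156) and the ball at (537,138). All of them agree with the predictions.

```bash
python3 - <<'E'
from h import *
c=optics.calibration("wrist")
im=cv2.imread("pics/w4.png")
xw=cen(im,(8,150,120),(22,255,255),(270,10,320,70))
pw=((xw[0].min()+xw[0].max())/2,(xw[1].min()+xw[1].max())/2); print(pw)
rw=ray("wrist",*pw,c); t=ray("top",303.5,180.5); s=ray("scene",250.5,207.5)
print(tri(rw,t),tri(rw,s),tri(rw,t,s))
g=cv2.cvtColor(im,cv2.COLOR_BGR2HSV)[...,2]
b=cen(im,(12,90,100),(30,255,255),(290,135,330,180)); print(len(b[0]),b[0].mean(),b[1].mean(),onz("wrist",b[0].mean(),b[1].mean(),.03,c))
w3=dict(np.load("w3.npz")); i3=cv2.imread("pics/w3.png")
b=cen(i3,(12,90,100),(30,255,255),(295,5,340,55)); print(len(b[0]),onz("wrist",b[0].mean(),b[1].mean(),.03,w3))
r=optics.find_in("specimen_top","wrist"); print([(d["score"],d["location"]) for d in r])
t0=cv2.imread("pics/top0.png")
b=cen(t0,(12,90,100),(30,255,255),(308,215,328,235)); print(len(b[0]),onz("top",b[0].mean(),b[1].mean(),.03))
# loupe handle from w4
b=cen(im,(100,150,80),(125,255,255),(0,200,60,330)); print(b[0].max())
plan([.361,.2535,.15],-1.389)
E
```

```text
(np.float64(293.5), np.float64(38.0))
(array([ 0.64575814, -0.00217232,  0.10473046]), [np.float64(0.0002871348954441087), np.float64(0.0002871348954441318)]) (array([ 0.64680862, -0.00145879,  0.10298783]), [np.float64(0.0009324306937584177), np.float64(0.0009324306937583656)]) (array([ 0.64636499, -0.0017274 ,  0.10294568]), [np.float64(0.0010168168797809252), np.float64(0.0005049324743443583), np.float64(0.000983674745433622)])
96 309.6770833333333 154.91666666666666 [ 0.5508647  -0.04162506  0.03      ]
179 [ 0.55106521 -0.04152879  0.03      ]
[(0.73, [0.5388, 0.13, 0.0187]), (0.63, [0.5468, -0.0458, 0.0299])]
32 [ 0.55084565 -0.04108324  0.03      ]
26
shift [-294.9   67.3  -23.8] turn [-32.    0.3  -0.1] dist 303
```

```bash
python3 -m crank '-60 0 0 -10 0 0 -1;-120 0 0 -20 0 0 -1;-180 20 -8 -30 0 0 -1;-240 40 -16 -32 0 0 -1;-295 67 -24 -32 0 0 -1;-295 67 -24 -32 0 0 -1;-295 67 -24 -32 0 0 -1;-295 67 -24 -32 0 0 -1;-295 67 -24 -32 0 0 -1'; python3 - <<'E'
from h import *
c=optics.calibration("wrist")
im=optics.snapshot("wrist")[:,:,::-1].copy(); cv2.imwrite(f"pics/w5.png",im)
b=cen(im,(100,150,60),(125,255,255),(150,60,420,330)); p=np.c_[b].astype(float)
r=cv2.minAreaRect(p.astype(np.float32)); print(r)
for q in cv2.boxPoints(r): print(q,onz("wrist",*q,.048,c))
for X in [[.361,.2535,.048],[.4555,.2707,.044]]: print(proj("wrist",np.array(X),c))
plan([.361,.2535,.020],-1.389)
E
```

```text
time_s: 9.78
tool_pos: [0.3615, 0.2523, 0.151]
eef_rot: [-1.568, 0.0, -1.387]
contact_force: [-0.2, 0.2, 0.0]
finger_gap: 0.0855
((283.0, 200.5), (117.0, 22.0), 90.0)
[272. 142.] [0.40956072 0.27088614 0.048     ]
[294. 142.] [0.41265123 0.25428266 0.048     ]
[294. 259.] [0.31634885 0.23554566 0.048     ]
[272. 259.] [0.31292004 0.25397937 0.048     ]
[282.79167083 205.77530385]
[283.13843189  79.6617966 ]
shift [ -1.1 130.9  -0.5] turn [-0.1  0.1 -0. ] dist 131
```

View pics/w5.png

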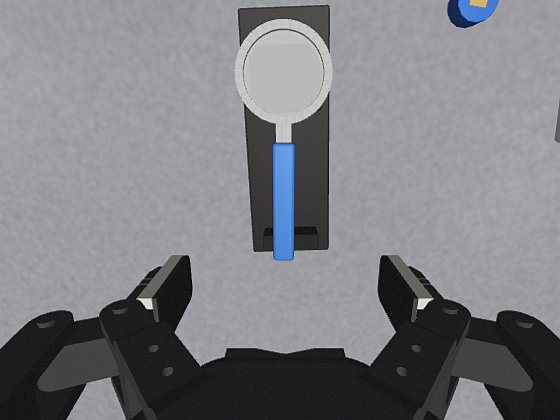

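```bash
python3 -m crank '-1 50 1 0 0 0 -1;-1 100 1 0 0 0 -1;-1 131 1 0 0 0 -1;-1 131 1 0 0 0 -1;-1 131 1 0 0 0 -1;-1 131 1 0 0 0 0;-1 131 1 0 0 0 1;-1 131 1 0 0 0 1;-1 131 1 0 0 0 1;-1 131 1 0 0 0 1;-1 131 1 0 0 0 1;-1 131 1 0 0 0 1;-1 131 1 0 0 0 1;-1 131 1 0 0 0 1' 80; python3 - <<'E'
from h import *
im=optics.snapshot("wrist")[:,:,::-1].copy(); cv2.imwrite(f"pics/w6.png",im)
E
```

```text
time_s: 11.58
tool_pos: [0.3617, 0.2548, 0.0193]
eef_rot: [-1.57, 0.0, -1.384]
contact_force: [-0.6, -0.2, 5.5]
finger_gap: 0.0171
```

View pics/w6.png

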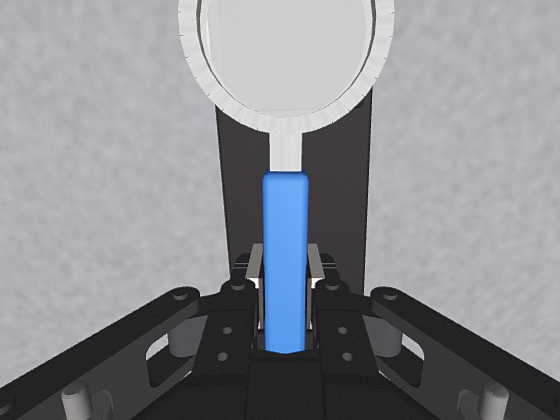

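The handle is gripped at a 17 mm opening, with the lens straight ahead. Now I'll lift.

```bash
python3 -m crank '0 -15 0 0 0 0 1;0 -30 0 0 0 0 1;0 -50 0 0 0 0 1;0 -75 0 0 0 0 1;0 -100 0 0 0 0 1;0 -120 0 0 0 0 1;0 -120 0 0 0 0 1;0 -120 0 0 0 0 1'; python3 - <<'E'
from h import *
c=optics.calibration("wrist")
im=optics.snapshot("wrist")[:,:,::-1].copy(); cv2.imwrite(f"pics/w7.png",im)
s=optics.snapshot("scene")[:,:,::-1]; cv2.imwrite("pics/s7.png",cv2.resize(s[120:320,250:480],None,fx=3,fy=3))
st=env.read_state(); print(st["tool_pos"],st["contact_force"],st["moment"])
R=Ro.from_euler('xyz',st["eef_rot"]).as_matrix()
# lens predicted: grip ~ tcp -19mm y(tool); lens 95 along z tool
g=st["tool_pos"]-.019*R[:,1]; L=g+.0955*R[:,2]-np.array([0,0,.002]); print(L,proj("wrist",L,c))
print([(d["score"],d["location"]) for d in optics.find_in("loupe_lens","wrist")])
yaw=-1.384
# target: lens (0.551,-0.0413,0.103)
print("tcp target",np.array([.551,-.0413,.103])-(L-st["tool_pos"]))
plan(np.array([.551,-.0413,.143])-(L-st["tool_pos"]),-1.384)
E
```

```text
time_s: 12.62
tool_pos: [0.3609, 0.2543, 0.1382]
eef_rot: [-1.572, -0.0, -1.384]
contact_force: [-0.8, 0.0, -2.3]
finger_gap: 0.0169
[0.36060938 0.25420005 0.13752196] [ 0.61011966  0.28898684 -1.84198258] [-0.01203277 -0.03700994 -0.03142183]
[0.45449068 0.27194819 0.15429842] [284.21160388  43.9532651 ]
[(0.68, [0.4435, 0.2649, 0.1597])]
tcp target [ 0.4571187  -0.05904814  0.08622354]
shift [325.7  11.5  36.7] turn [ 0.1 -0.   0. ] dist 328
```

View pics/w7.png

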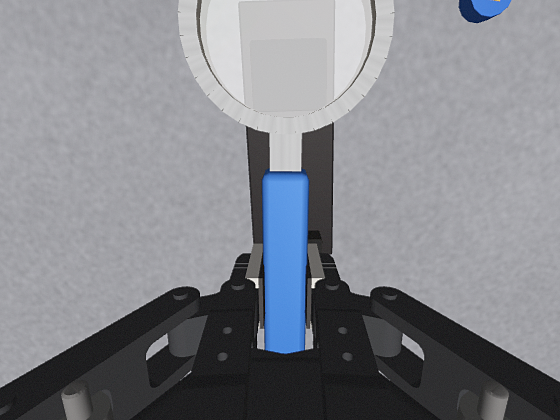

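View pics/s7.png

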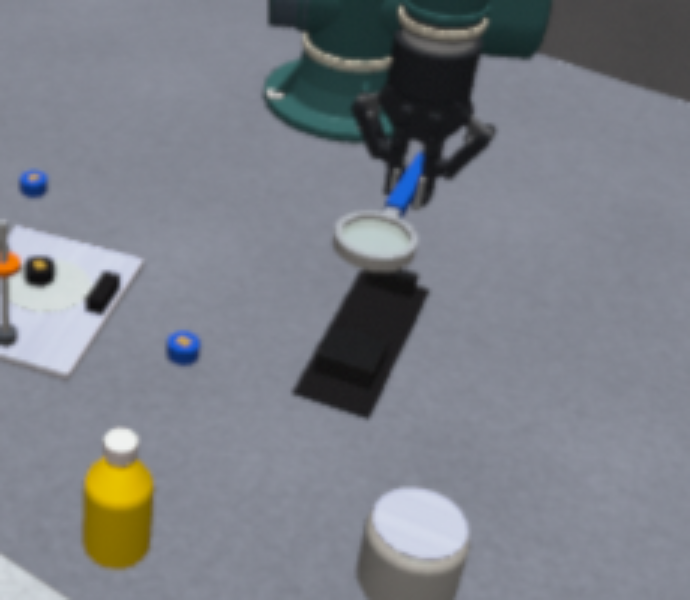

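```bash
python3 -m crank '20 0 0 0 0 0 1;50 0 0 0 0 0 1;90 5 10 0 0 0 1;130 12 20 0 0 0 1;170 12 30 0 0 0 1;210 12 37 0 0 0 1;250 12 37 0 0 0 1;285 12 37 0 0 0 1;310 12 37 0 0 0 1;326 12 37 0 0 0 1;326 12 37 0 0 0 1;326 25 37 0 0 0 1;326 38 37 0 0 0 1;326 48 37 0 0 0 1;326 51 37 0 0 0 1;326 51 37 0 0 0 1;326 51 37 0 0 0 1;326 51 37 0 0 0 1'; cat > chk.py <<'E'
from h import *
import sys
n=sys.argv[1]
c=optics.calibration("wrist")
for k in ("wrist","top","scene"):
    im=optics.snapshot(k)[:,:,::-1].copy(); cv2.imwrite(f"pics/{k}{n}.png",im)
    if k=="top": T=im
    if k=="scene": S=im
    if k=="wrist": W=im
a=cv2.resize(T[160:300,250:370],None,fx=4,fy=4,interpolation=cv2.INTER_CUBIC)
b=cv2.resize(S[140:260,205:305],None,fx=3.2,fy=3.2,interpolation=cv2.INTER_CUBIC)
o=np.zeros((560,800,3),np.uint8); o[:560,:480]=a; o[:384,480:]=b; cv2.imwrite(f"pics/crop{n}.png",o)
st=env.read_state();R=Ro.from_euler('xyz',st["eef_rot"]).as_matrix()
g=st["tool_pos"]-.0197*R[:,1]; L=g+.0965*R[:,2]-np.array([0,0,.002]); print(st["tool_pos"],st["eef_rot"],"L",L,"force",st["contact_force"])
for k in ("top","scene","wrist"): print(k,"lens",proj(k,L),"spec",proj(k,np.array([.551,-.0413,.03])))
for l in ("loupe_lens","specimen_top"): print(l,[(d["score"],d["location"]) for d in optics.find_in(l,"top")])
m=optics.silhouettes("loupe_lens","scene")
E
python3 chk.py 8
```

```text
time_s: 15.02
tool_pos: [0.4586, -0.059, 0.0883]
eef_rot: [-1.57, -0.0, -1.384]
contact_force: [-0.1, -0.0, -0.8]
finger_gap: 0.0168
[ 0.458399   -0.05894215  0.08804517] [-1.57023096e+00 -1.68800532e-04 -1.38413173e+00] L [ 0.55321109 -0.04103224  0.10579972] force [-0.44819838 -0.20554238 -1.23934272]
top lens [320.7984784  222.03951181] spec [317.93550029 224.62373247]
scene lens [261.51754159 186.98065355] spec [262.0789905  207.28589365]
wrist lens [283.96401791  39.19212028] spec [283.85556383  73.06828026]
loupe_lens [(0.8, [0.5492, -0.0389, 0.1094])]
specimen_top [(0.51, [0.5404, 0.1353, 0.015])]
```

View pics/crop8.png

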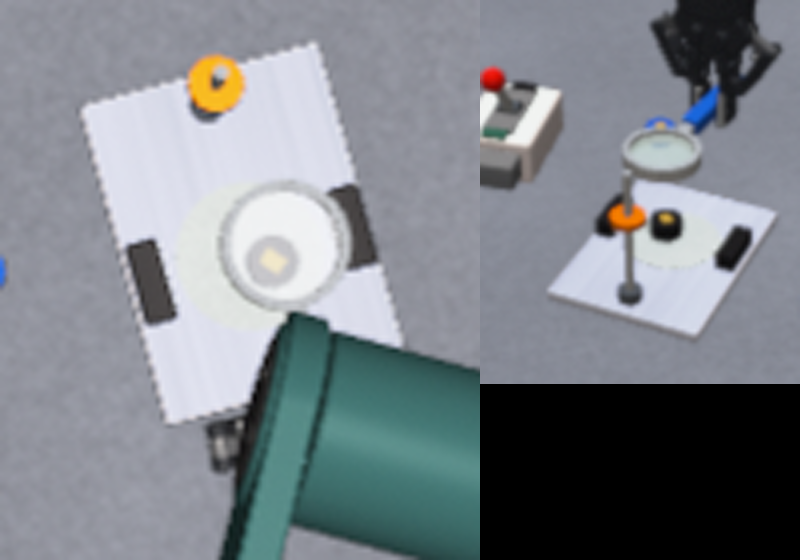

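View pics/wrist8.png

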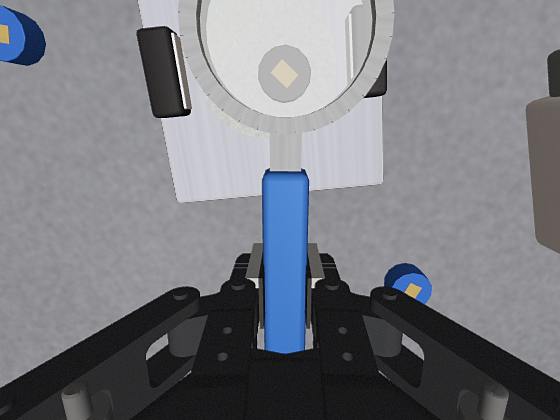

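```bash
python3 - <<'E'
from h import *
print(tri(ray("top",320.9,220.9),ray("scene",261.7,187.3)))
T=cv2.imread("pics/top8.png");S=cv2.imread("pics/scene8.png")
for k,im in (("top",T),("scene",S)):
    m=optics.silhouettes("loupe_lens",k)
    for d in m[:2]:
        ys,xs=np.nonzero(d["pixels"]); print(k,d["score"],xs.min(),xs.max(),ys.min(),ys.max())
        cv2.imwrite(f"pics/m{k}.png",d["pixels"].astype(np.uint8)*255)
plan([.458399-.003,-.05894,.0857],-1.384)
E
```

```text
(array([ 0.55502528, -0.04027832,  0.10609967]), [np.float64(0.0011634126277215587), np.float64(0.0011634126277216606)])
top 0.56 304 336 205 237
scene 0.66 249 278 167 196
shift [-0.5  2.1 -2.8] turn [-0. -0. -0.] dist 4
```

```bash
python3 -m crank '0 1 -2 0 0 0 1;0 3 -3 0 0 0 1;0 3 -3 0 0 0 1;0 3 -3 0 0 0 1;0 3 -3 0 0 0 1;0 3 -3 0 0 0 1;0 3 -3 0 0 0 1;0 3 -3 0 0 0 1'; python3 chk.py 9; python3 -c "
from h import *
print(env.read_state()['joint_vel'])"
```

```text
time_s: 16.42
tool_pos: [0.4553, -0.0594, 0.0848]
eef_rot: [-1.571, 0.0, -1.384]
contact_force: [-0.8, -0.6, -0.6]
finger_gap: 0.0169
[ 0.45530516 -0.05942596  0.08477086] [-1.57073629e+00  4.18534153e-05 -1.38402739e+00] L [ 0.55012595 -0.04150839  0.10247665] force [ 0.18298023 -0.3521043  -1.78748677]
top lens [320.86530422 223.50566778] spec [317.93550029 224.62373247]
scene lens [262.08687051 187.41412792] spec [262.0789905  207.28589365]
wrist lens [283.9953839  39.1085046] spec [284.073715    66.41259717]
loupe_lens [(0.84, [0.5482, -0.0397, 0.1055]), (0.44, [0.7552, -0.2043, 0.0716])]
specimen_top [(0.66, [0.5409, 0.1347, 0.0091])]
[-6.53083768e-04 -1.00837200e-03 -1.63253717e-04  1.56368311e-03
 -2.71879481e-06  1.94899087e-03]
```

View pics/crop9.png

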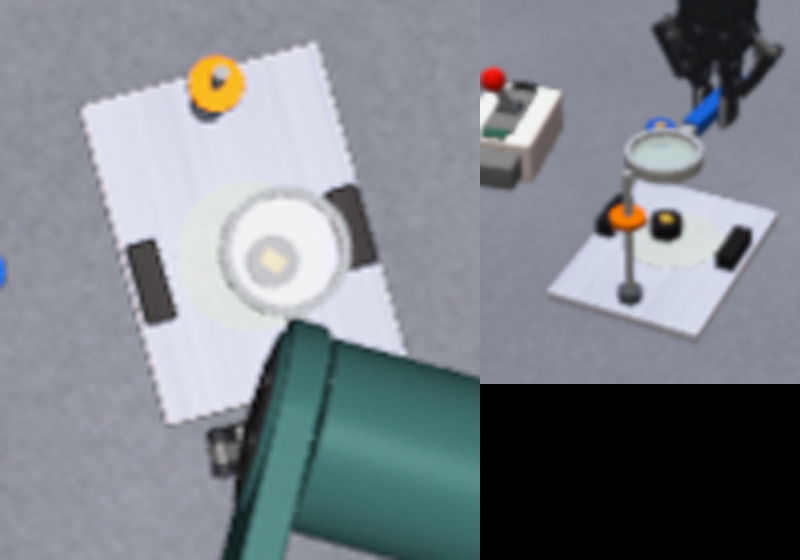

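The ring is centred at (320.9,222.9) in the top picture, against a predicted (320.9,223.5). The toggle is still over at green and the arm is still, so I'll hand in.

```bash
python3 -c "
from workcell import env
print(env.hand_in())"
```

```text
the job is handed in; nothing more can be done
None
```

I switched the toggle on first, then took the loupe from its rest by the handle with an 80 N grip. I held it level over the black specimen disc and handed in at about 16.5 s. No verdict was reported.

- **Toggle:** the ball was within 2 px of its fully-on position after the push, and still at the green end in the last picture.
- **Lens position:** from the arm pose, the lens centre is at about (0.550, -0.042, 0.102) m. The specimen's middle measured (0.551, -0.041) m and the collar's middle 0.102–0.105 m high, so both offsets are a few millimetres at most. In the last top picture the ring lies within 1 px of that estimate.
- **Grip:** the view of the loupe in the wrist camera was the same before and after lifting, so it did not slip or tilt. The arm was motionless at the end.
- **Disagreements:** the network put the lens 3 mm higher (0.1055 m), which is still within tolerance. When asked for the specimen in the top camera, it returned only the blue look-alike. I took the specimen's place from the black disc with the brass chip, which three pictures agreed on within about 1 mm.
- **Not re-measured:** I did not measure the bottle, jar and tin again at the end, but the arm never went near them.

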